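# Make the food slicer safe and hold its carriage release for the wipe-down

## Task

Get the food slicer ready for its wipe-down: turn the thickness knob all the way back to its zero stop, so that the gauge plate closes against the blade, and only then pull the spring-loaded carriage release straight out until the first ring on its stem has come just clear of the collar, with the second ring still hidden inside. Finish like that, still gripping the release and keeping it pulled at the first ring, because it springs back when let go and a colleague is about to tilt the carriage up. Do not disturb the things standing round the slicer.

Things in the scene. Friction and masses are not known exactly. Their poses are not given: they have to be found in the camera images.
- slicer: electric food slicer, fixed to the worktop: white base 260 x 250 mm, 56 mm high; blade and motor drum at the back (top at 240 mm), steel carriage on its right (-y). Origin: on the worktop under the middle of the base; x axis from its front (controls) to its back, y to its left, z up; turned 0 to 0.4 rad counter-clockwise. A wall cabinet hangs 470 mm above its back half: keep clear.
- thickness_knob (a joint): black thickness knob at the slicer's front left, on a round white pod, upright axis. Value: angle open in rad, growing counter-clockwise seen from above; 0 = hard zero stop, 1.45 = other stop. It starts 0.7 to 1.25 open, so turn it clockwise by that much. Stays where left (friction 0.06 N m). The gauge plate, an upright metal plate ahead of the blade, moves with it by 8.5 mm per rad.
- thickness_grip (a point): on the knob's axis at the height to grip, at slicer (-95, 83, 106) mm. The knob's upper part is a straight bar 50 mm long, 15 mm wide, 26 mm high (90 to 117 mm over the worktop), on a round skirt of 53 mm. The bar lies along this point's x axis; at zero that is the slicer's x axis, with the bar's white line pointing to the slicer's front, at the longest tick.
- carriage_release (a joint): spring-return pull release at the slicer's front, right (-y) of the middle. Value: how far it is pulled out, m; 0 = home, end stop 0.039. The first ring (black, 4 mm wide) starts to show at 0.016 and is just clear of the collar at 0.020; the second starts to show at 0.032. The spring pulls back with 5.5 N at home, about 10 N at the first ring.
- release_grip (a point): middle of the release's black round knob: 30 mm diameter, 26 mm long, its axis level along the slicer's x axis; at slicer (-160.5, -85, 78) mm when home. It is pulled along the slicer's -x and moves with the pull. There is 14 mm of bare 13 mm thick stem between knob and collar when home.
- release_ring (a point): the inner (far) edge of the first ring on the stem's axis; it moves with the release and is 20 mm inside the collar when home, at slicer x = -114 mm.
- collar_face (a point): centre of the front face of the fixed bright metal collar (27 mm diameter) from which the stem comes out, at slicer (-134, -85, 78) mm.
- fish_tin: bystander: flat oblong fish tin, 63 x 105 x 25 mm, on the worktop in front of the slicer's left half; origin in the middle of its underside
- salt_shaker: bystander: salt shaker, 44 mm wide, 90 mm high, on the worktop right of the carriage; origin in the middle of its underside
- spoon_rest: bystander: small round dish, 106 mm across, 15 mm high, left of the slicer; origin in the middle of its underside
- lemon: bystander: lemon, 72 x 55 x 56 mm, on the worktop left of the slicer's front; origin at its underside
- mug: bystander: mug, 80 mm wide (120 with handle), 101 mm high, far right; origin in the middle of its underside
- teaspoon: bystander: metal teaspoon, 137 x 28 x 10 mm, lying near the worktop's front edge, right; origin in the middle of its underside
- peeler: bystander: peeling knife, 170 x 25 x 18 mm, lying on the chopping board at the left; origin in the middle of its underside

How it is judged (in metres and radians):
On the way, in this order (a step that is already met when the one before it is completed fails the run):
1. the thickness knob is turned back to its zero stop (value of joint thickness_knob below 0.05 rad), for 0.2 s.
2. the release is pulled out to its first ring (value of joint carriage_release between 0.018 and 0.03 m), for 0.3 s.
At the end, for the whole second after the job is handed in: the thickness knob is at its zero stop (within 0.06 rad) and the fingers hold the carriage release still, pulled out to its first ring (18 to 30 mm: the first ring clear of the collar, the second one hidden) (all of step 2 and value of joint thickness_knob below 0.06 rad and velocity of joint carriage_release between -0.01 and 0.01 m/s and contact force between the fingers and slicer above 4 N); the arm keeps its last pose, push and grip.
It fails at once if the release is pulled out before the thickness knob is back at zero (value of joint thickness_knob above 0.12 rad and value of joint carriage_release above 0.008 m).
It fails at once if the release is pulled so far that the second ring shows (value of joint carriage_release above 0.033 m).
It fails at once if a bystander is disturbed (moved by more than 20 mm) (distance of any of fish_tin, salt_shaker, spoon_rest, lemon, mug, teaspoon, peeler from where it was at the start of the episode above 0.02 m).
It also fails if it takes over 42 s, if anything falls off the work surface, if the arm or the gripper's body presses on something with over 40 N, if the wrist force passes 120 N, or if a joint passes its speed limit or range.

## Robot

A 6-joint arm with a two-finger parallel gripper is mounted at the origin on a cart in front of the work surface, level with it; the furniture and walls round the work are solid. World frame = base frame: x ahead of the robot, y to its left, z up, the work surface at z = 0. Lengths are in mm, angles in rad, forces in N, time in s.
With the tool pointing down it reaches from about 350 to 775 mm from the base axis. Payload 7.3 kg.
Tool frame: the origin (TCP) lies at the very end of the fingers, on their centre line; the grasp point (between the pads) lies bot.grip_point_offset behind it (bot.grip_point_offset is the distance from the TCP to the grasp point, in mm); z points along the fingers, y is the line along which they close (so a half turn about z gives the same grasp; the last joint's range is limited). The gripper opens to 92 mm and grips with 3 to 60 N. Pads are 19 mm wide; open, the fingers measure 130 mm over their backs; the gripper's body (75 mm by 190 mm) begins 47 mm behind the grasp point.
Start: joints at [1.028, 0.342, 1.524, -0, 1.275, -0.146], TCP at [202.886, 484.238, 187.841] pointing down, gripper open.
Joint ranges: [-2.53, 2.53], [-0.77, 2.02], [0.04, 2.7], [-1, 4.14], [0.28, 2.66], [-3.11, 3.11]. Speed limits (rad/s): [2.57, 2.57, 3.14, 3.14, 3.14, 3.14].

## Interface

Orientations are given as [roll, pitch, yaw] about the fixed x, y, z axes, in that order (R = Rz(yaw) Ry(pitch) Rx(roll)).
In Python, from plant import bot gives the robot as it stands. The module is installed in compiled form; this text tells all that it offers.
- The arm moves only by the tool carry_out, never from a script. Its argument "plan" is a list of rows, each an object of numbers: "tx", "ty", "tz": the shift along the world's x, y, z in mm; "rx", "ry", "rz": the turn, a rotation vector about the world's x, y, z in rad. A call has 1 to 12 rows; each row shifts and turns the commanded pose from where the row before left it; what a row does not reach is not made up. A row lasts 1/10 s, in which the tool goes at most 50 mm and 8.59 degrees, less where a joint would pass 70% of its speed; a pose out of reach is approached as far as the arm can. A call with a gripper value outside its range is refused whole. "gripper" is the closure, from 0 (fully open) to 1 (shut), set as the call begins (left out, the last holds). The fingers move at their own pace and stop on an object; the grip force is fixed at half the most. Time passes only in rows, so rows that do not move let the fingers close. It gives the time, the measured TCP pose, the force, the opening and the grip force at its end, in the units of the state.
- bot.get_obs(): the state, without advancing time (a new reading comes with each control period).
- bot.capture(name): name is "side" or "top" or "wrist"; returns the picture (420x560x3 uint8, red, green, blue); there is no depth.
- bot.camera_model(name): a dict with "camera_matrix" (3x3 intrinsics, pixels), "R" (3x3) and "t" (3): a world point X has camera coordinates R X + t. Camera axes: x right, y down, z forward; pixel columns grow to the right and rows downward; lengths in mm; the calibration is good to about 2 mm. A picture is of the moment at which its call begins: read the wrist's pose just before it. camera_model takes no time and is no camera call; for the wrist camera it gives the pose at the moment of the call.
- bot.close_job(): hands the job in; it is judged then, once.
The state is a dict: "time": time; "joint_positions": joint angles; "dq": joint speeds; "tau": joint torques, N m; "tool_pos": TCP position; "tcp_rot": TCP orientation; "contact_force": force on the tool from outside, world axes, zero at the start; "moment": the same for the moment, N m; "grip_width": finger opening in mm; "finger_force": force on a finger pad.
Only numpy, scipy, OpenCV 4.12 (cv2) and the standard library are available. Lean on these libraries where they do the work, as an engineer would, in place of code of your own. Each camera call takes 0.05 s, during which the arm holds its last target. There are 200 camera calls.

## Working session

There is one attempt and no reset: what is moved stays moved. The work goes in short steps, Python scripts to look and compute and a tool call to move; the robot and the scene stay as the last step left them, time stands still between calls to the robot, and variables do not carry over. Pictures are saved under pics/ and viewed, at most 10 in all, crops included, and the job is handed in when it is done.

Besides the shell and the picture viewer there is one more tool, called after "Call:" by a JSON object that holds its "name" and its "arguments", one argument or row to a line. carry_out: Moves the arm, as the interface text tells. Its arguments: {"type":"object","properties":{"plan":{"type":"array"},"gripper":{"type":"number"}},"required":["plan"]}

```bash
mkdir -p pics; python3 - <<'E'
from plant import bot
import cv2
for n in("top","side"):
    cv2.imwrite(f"pics/{n}0.png",cv2.resize(bot.capture(n)[:,:,::-1],(800,600),interpolation=cv2.INTER_CUBIC))
    print(n,bot.camera_model(n))
print(bot.get_obs(),bot.grip_point_offset)
E
```

```text
top {'camera_matrix': array([[420.31563695,   0.        , 276.92037803],
       [  0.        , 420.31563695, 208.79234569],
       [  0.        ,   0.        ,   1.        ]]), 'R': array([[ 0.00242135, -0.9997808 ,  0.02079633],
       [-0.98813164, -0.00558624, -0.15350783],
       [ 0.15359035, -0.02017781, -0.98792857]]), 't': array([ -30.00324136,  585.83749105, 1126.75330309])}
side {'camera_matrix': array([[398.60830948,   0.        , 280.01687604],
       [  0.        , 398.60830948, 209.49344799],
       [  0.        ,   0.        ,   1.        ]]), 'R': array([[ 0.97393333, -0.22682293,  0.00228485],
       [-0.09663904, -0.42401996, -0.90048207],
       [ 0.2052188 ,  0.8767887 , -0.43488713]]), 't': array([-560.99577502,  144.43613079,  981.15614686])}
{'time': 0.1, 'joint_positions': array([ 1.02804177e+00,  3.42669067e-01,  1.52489676e+00, -1.18860231e-05,
        1.27538113e+00, -1.45962916e-01]), 'dq': array([ 0.00110303, -0.00310533, -0.00232143,  0.00129566, -0.00096456,
        0.00079073]), 'tau': array([ 7.60205112e-04, -4.32005632e+01, -2.44692260e+01,  7.18242559e-02,
        5.25987719e-02, -7.71590885e-05]), 'tool_pos': array([202.64936954, 483.88002598, 187.21480444]), 'tcp_rot': array([-3.14025110e+00, -1.85731594e-04,  2.74480436e+00]), 'contact_force': array([-0.30413509, -0.45463528,  0.586735  ]), 'moment': array([ 0.05336832,  0.02702951, -0.0201168 ]), 'finger_force': 0.0, 'grip_width': 92.12128490553468} 18.8
```

View pics/top0.png

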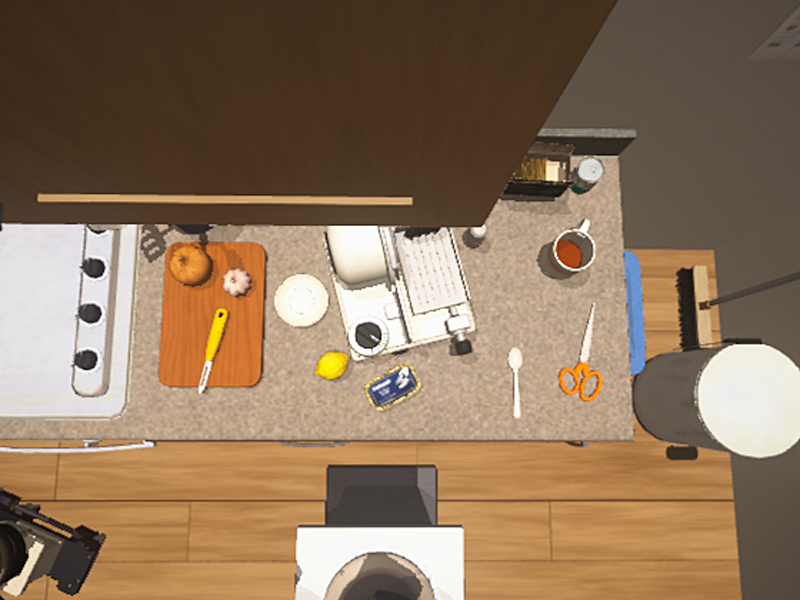

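View pics/side0.png

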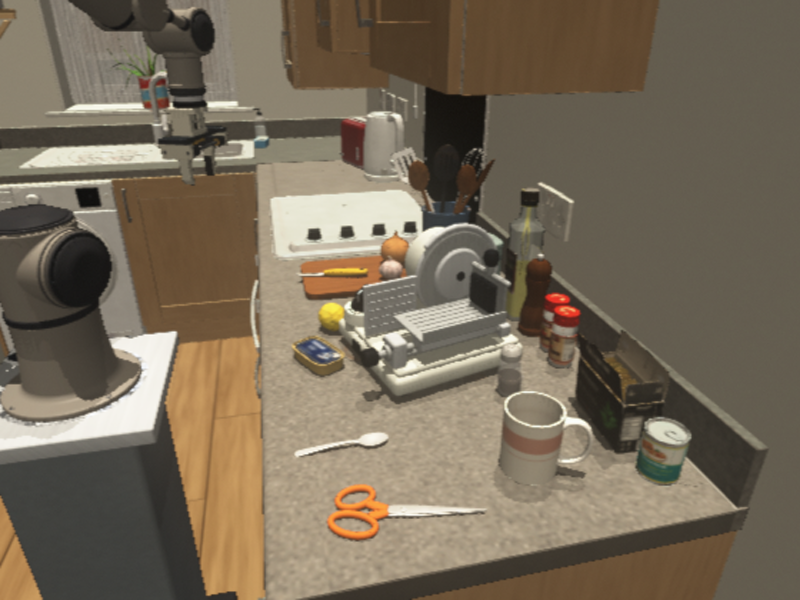

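The top view shows the knob at about (369,335) and the release at about (460,347). In the side view the release is at about (369,356), and the knob at (357,302) is half hidden by the gauge plate. I'll enlarge both.

```bash
python3 - <<'E'
import cv2,numpy as np
t=cv2.imread("pics/top0.png");s=cv2.imread("pics/side0.png")
a=cv2.resize(t[270:420,320:520][:, :],(800,600),interpolation=cv2.INTER_CUBIC)
b=cv2.resize(s[270:420,300:500],(800,600),interpolation=cv2.INTER_CUBIC)
cv2.imwrite("pics/c1.png",a);cv2.imwrite("pics/c2.png",b)
E
```

```text
(no output)
```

View pics/c1.png

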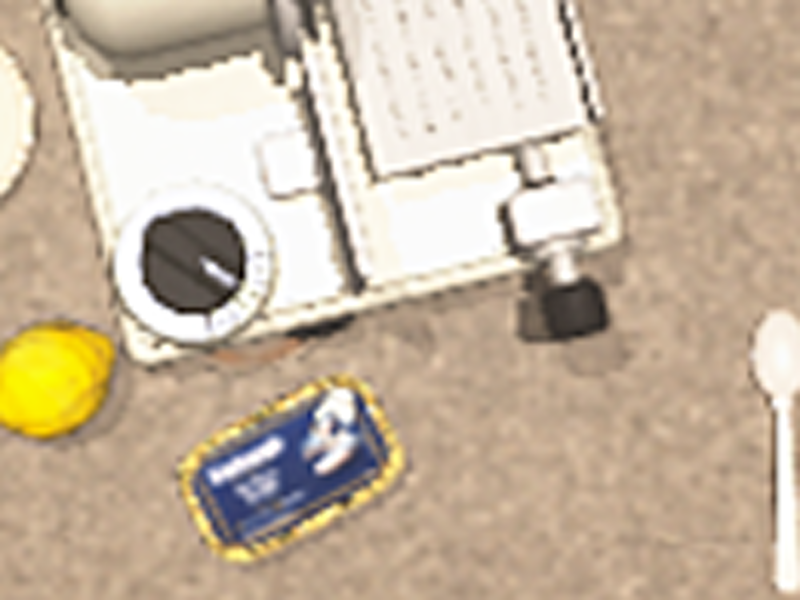

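View pics/c2.png

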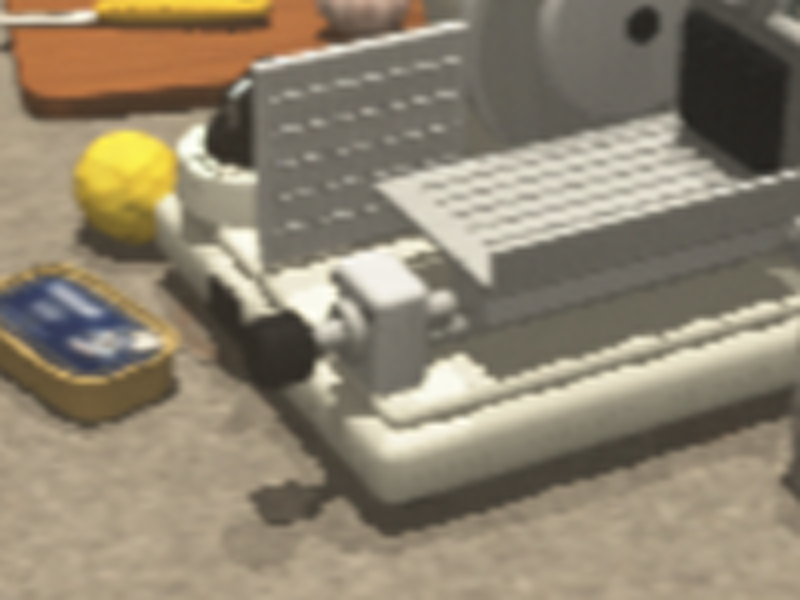

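The top crop shows the knob centre at (193,259), its white line running to (237,285), the release knob at (573,306) and the front edge from (140,358) to (615,240). The side crop shows the release at (282,347).

```bash
cat > h.py <<'E'
import numpy as np,cv2
from plant import bot
from scipy.optimize import least_squares
def ray(m,p):
    K,R,t=m["camera_matrix"],m["R"],m["t"]
    d=R.T@np.linalg.inv(K)@[*p,1.]; return -R.T@t,d/np.linalg.norm(d)
def onz(m,p,z):
    c,d=ray(m,p); return c+d*(z-c[2])/d[2]
def tri(obs):
    A=0;b=0
    for m,p in obs:
        c,d=ray(m,p);P=np.eye(3)-np.outer(d,d);A=A+P;b=b+P@c
    return np.linalg.solve(A,b)
def proj(m,X):
    v=m["camera_matrix"]@(m["R"]@np.asarray(X,float)+m["t"]);return v[:2]/v[2]
def W(pose,X): # slicer->world
    x,y,th=pose;c,s=np.cos(th),np.sin(th)
    return np.array([x+c*X[0]-s*X[1],y+s*X[0]+c*X[1],X[2]])
def show():
    o=bot.get_obs();print(o["time"],o["tool_pos"].round(1),o["tcp_rot"].round(3),o["joint_positions"].round(2),o["contact_force"].round(1),o["grip_width"])
    return o
E
python3 - <<'E'
from h import *
T,S=bot.camera_model("top"),bot.camera_model("side")
ct=lambda u,v:((320+u/4)*.7,(270+v/4)*.7)
cs=lambda u,v:((300+u/4)*.7,(270+v/4)*.7)
r=tri([(T,ct(573,306)),(S,cs(282,347))]);print("release",r)
k=onz(T,ct(193,259),106);print("knob",k)
l=onz(T,ct(240,287),117)-onz(T,ct(193,255),117);print("line",np.arctan2(-l[1],-l[0]))
e=onz(T,ct(615,240),50)-onz(T,ct(140,358),50);print("edge th",np.arctan2(e[0],-e[1]))
d=r-k;print("th from pts",np.arctan2(d[1],d[0])-np.arctan2(-168,-65.5),np.hypot(*d[:2]),np.hypot(168,65.5))
for n,z in(((290,470),25),((50,380),28)):print(onz(T,ct(*n),z))
E
```

```text
release [ 490.60555238 -154.39610867   78.07090624]
knob [508.66942046  23.52864126 106.        ]
line 0.9773948200969882
edge th 0.2469356196778175
th from pts 0.27057409254634823 178.8393691770472 180.31708183086815
[413.76316607 -22.46523112  25.        ]
[456.71231337  94.37904294  28.        ]
```

```bash
python3 - <<'E'
from h import *
T,S=bot.camera_model("top"),bot.camera_model("side")
ct=lambda u,v:((320+u/4)*.7,(270+v/4)*.7)
cs=lambda u,v:((300+u/4)*.7,(270+v/4)*.7)
th=.26
R=np.array([[np.cos(th),-np.sin(th)],[np.sin(th),np.cos(th)]])
k=np.array([508.7,23.5]); r=np.array([490.6,-154.4])
o=((k-R@[-95,83])+(r-R@[-160.5,-85]))/2; print("origin",o,k-R@[-95,83],r-R@[-160.5,-85])
toS=lambda X:np.r_[R.T@(X[:2]-o),X[2]].round(0)
print("plate foot/topview",toS(onz(T,ct(355,290),60)),toS(onz(T,ct(355,290),120)))
n=np.r_[R@[0,1],0]
for y0 in(0,10,20):
  for nm,p in dict(ptop=cs(255,65),ptopback=cs(465,22),pbot=cs(265,265),discleft=cs(470,60),).items():
    c,d=ray(S,p); q=c+d*((np.r_[o+R@[0,y0],0]-c)@n)/(d@n); print(y0,nm,toS(q))
  for nm,p in dict(disctop=(462*.7,222*.7),discleft=(418*.7,270*.7),discbot=(450*.7,310*.7)).items():
    c,d=ray(S,p); q=c+d*((np.r_[o+R@[0,y0],0]-c)@n)/(d@n); print(y0,nm,toS(q))
for z in(100,160,200): print("drumfront",toS(onz(T,ct(130,75),z)), "edge blade",toS(onz(T,ct(285,60),z)))
E
```

```text
origin [622.84923915 -31.64156952] [621.84473373 -32.28771576] [623.85374458 -30.99542328]
plate foot/topview [-126.   12.   60.] [-130.   15.  120.]
0 ptop [-129.    0.  162.]
0 ptopback [-28.   0. 161.]
0 pbot [-127.    0.   65.]
0 discleft [-25.   0. 142.]
0 disctop [ 63.   0. 245.]
0 discleft [-25.   0. 171.]
0 discbot [46. -0. 76.]
10 ptop [-125.   10.  157.]
10 ptopback [-22.  10. 156.]
10 pbot [-123.   10.   59.]
10 discleft [-19.  10. 137.]
10 disctop [ 70.  10. 241.]
10 discleft [-19.  10. 166.]
10 discbot [53. 10. 70.]
20 ptop [-120.   20.  152.]
20 ptopback [-16.  20. 151.]
20 pbot [-118.   20.   53.]
20 discleft [-14.  20. 132.]
20 disctop [ 77.  20. 237.]
20 discleft [-13.  20. 161.]
20 discbot [59. 20. 64.]
drumfront [ -5.  90. 100.] edge blade [-16.  18. 100.]
drumfront [-16.  89. 160.] edge blade [-26.  22. 160.]
drumfront [-23.  89. 200.] edge blade [-33.  24. 200.]
```

The text's geometry agrees with what I measured: slicer origin about (623,-32), yaw about 0.26, knob about 0.72 open. The drum and blade leave little room for the gripper body when it is lined up with the open knob. So I'll come in at about slicer yaw +0.25, let the closing fingers swing the bar round, and then turn it to the stop.

Call:
{"name": "carry_out", "arguments": {
  "plan": [
    {"tx": 24,"ty": -38,"tz": 4,"rz": 0.075},
    {"tx": 24,"ty": -38,"tz": 4,"rz": 0.075},
    {"tx": 24,"ty": -38,"tz": 4,"rz": 0.075},
    {"tx": 24,"ty": -38,"tz": 4,"rz": 0.075},
    {"tx": 24,"ty": -38,"tz": 4,"rz": 0.075},
    {"tx": 24,"ty": -38,"tz": 4,"rz": 0.075},
    {"tx": 24,"ty": -38,"tz": 4,"rz": 0.075},
    {"tx": 24,"ty": -38,"tz": 4,"rz": 0.075},
    {"tx": 24,"ty": -38,"tz": 4,"rz": 0.075},
    {"tx": 24,"ty": -38,"tz": 4,"rz": 0.075},
    {"tx": 24,"ty": -40,"tz": 0,"rz": 0.075},
    {"tx": 24,"ty": -40,"tz": 0,"rz": 0.075}
  ],
  "gripper": 0.3
}}

```text
invalid input at $.plan[0]: expected keys tx, ty, tz, rx, ry, rz
```

```bash
python3 - <<'E'
from h import *
show();m=bot.camera_model("wrist");im=bot.capture("wrist")[:,:,::-1]
np.save("w1.npy",m,allow_pickle=True)
cv2.imwrite("pics/w1.png",cv2.resize(im,(800,600),interpolation=cv2.INTER_CUBIC))
print(bot.get_obs()["grip_width"]); o=[622.8,-31.6,.26]
for X in((-95,83,117),(-160.5,-85,78),(-134,-85,78)):print(X,proj(m,W(o,X))/.7)
E
```

```text
0.1 [202.6 483.9 187.2] [-3.14  -0.     2.745] [ 1.03  0.34  1.52 -0.    1.28 -0.15] [-0.3 -0.5  0.6] 92.12128490553468
91.65352359876297
(-95, 83, 117) [ 74.76548843 765.73596875]
(-160.5, -85, 78) [-50.77188513 748.40060939]
(-134, -85, 78) [-30.04695621 761.16647763]
```

View pics/w1.png

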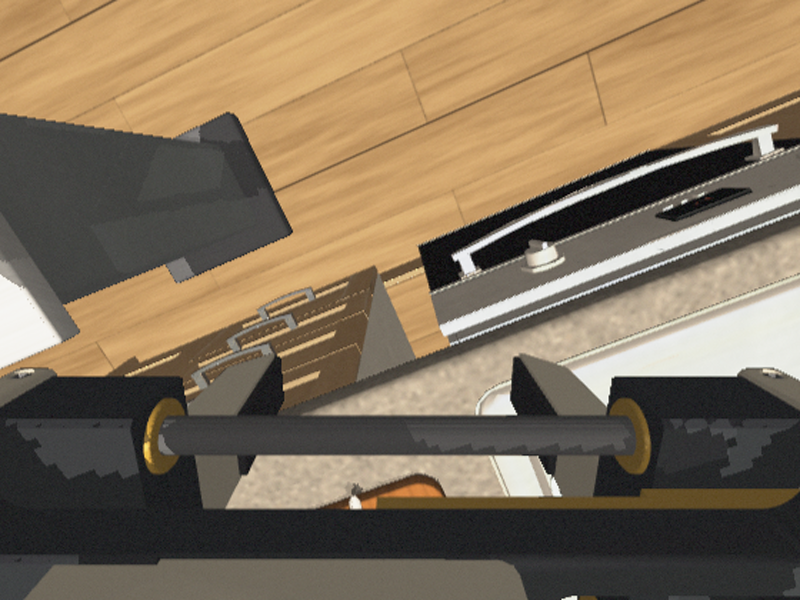

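The plan was refused because every row needs all six keys. The wrist picture was taken before any move: it shows the floor and the robot's cart, with the fingertips near (250–550, 400). Image up points towards the robot.

Call:
{"name": "carry_out", "arguments": {
  "plan": [
    {"tx": 24,"ty": -38,"tz": 4,"rx": 0,"ry": 0,"rz": 0.075},
    {"tx": 24,"ty": -38,"tz": 4,"rx": 0,"ry": 0,"rz": 0.075},
    {"tx": 24,"ty": -38,"tz": 4,"rx": 0,"ry": 0,"rz": 0.075},
    {"tx": 24,"ty": -38,"tz": 4,"rx": 0,"ry": 0,"rz": 0.075},
    {"tx": 24,"ty": -38,"tz": 4,"rx": 0,"ry": 0,"rz": 0.075},
    {"tx": 24,"ty": -38,"tz": 4,"rx": 0,"ry": 0,"rz": 0.075},
    {"tx": 24,"ty": -38,"tz": 4,"rx": 0,"ry": 0,"rz": 0.075},
    {"tx": 24,"ty": -38,"tz": 4,"rx": 0,"ry": 0,"rz": 0.075},
    {"tx": 24,"ty": -38,"tz": 4,"rx": 0,"ry": 0,"rz": 0.075},
    {"tx": 24,"ty": -38,"tz": 4,"rx": 0,"ry": 0,"rz": 0.075},
    {"tx": 24,"ty": -40,"tz": 0,"rx": 0,"ry": 0,"rz": 0.075},
    {"tx": 24,"ty": -40,"tz": 0,"rx": 0,"ry": 0,"rz": 0.075}
  ],
  "gripper": 0.3
}}

```text
time: 1.35
tool_pos: [491.5, 22.5, 227.9]
tcp_rot: [3.141, 0.0, -2.635]
contact_force: [1.1, 0.2, -0.1]
grip_width: 64.3
finger_force: 0.0
```

```bash
python3 - <<'E'
from h import *
show();m=bot.camera_model("wrist");im=bot.capture("wrist")[:,:,::-1]
np.save("w2.npy",m,allow_pickle=True)
cv2.imwrite("pics/w2.png",cv2.resize(im,(800,600),interpolation=cv2.INTER_CUBIC))
o=[622.8,-31.6,.26]
for X in((-95,83,117),(-160.5,-85,78),(-134,-85,78)):print(X,proj(m,W(o,X))/.7)
E
```

```text
1.35 [491.5  22.5 227.9] [ 3.141  0.    -2.635] [-0.11  0.25  1.54  0.    1.35 -2.19] [ 1.1  0.2 -0.1] 64.29464036540733
(-95, 83, 117) [386.55276144 306.50918338]
(-160.5, -85, 78) [192.0322529  159.02488947]
(-134, -85, 78) [188.24203048 194.09884827]
```

View pics/w2.png

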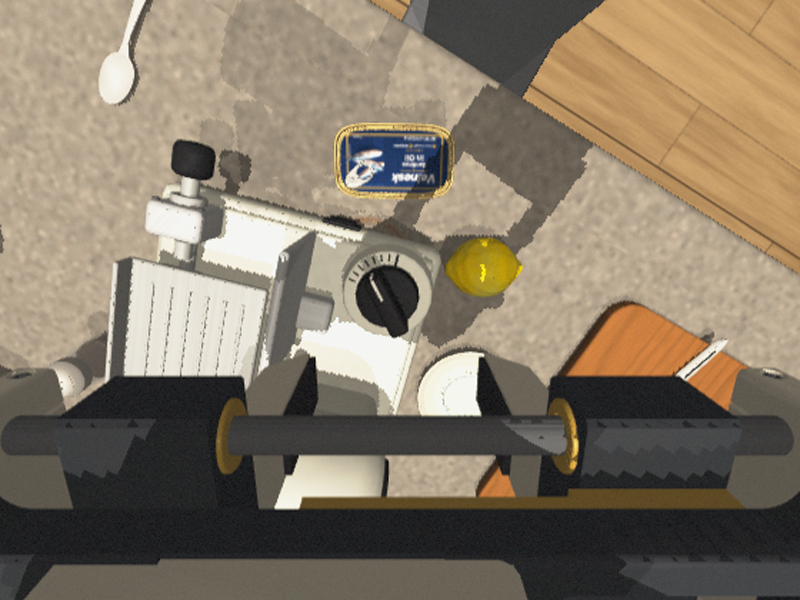

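The wrist view shows the release knob at (192,160), which matches the prediction. The thickness knob is centred at about (387,297) against a predicted (386,306). I'll look closer and compare overlays.

```bash
python3 - <<'E'
from h import *
m=np.load("w2.npy",allow_pickle=True).item();im=cv2.imread("pics/w2.png")
o=[622.8,-31.6,.26]
a=cv2.resize(im[230:350,310:470],(800,600),interpolation=cv2.INTER_CUBIC)
P=lambda X:tuple(((proj(m,W(o,X))/.7-[310,230])*5).astype(int).tolist())
t=np.linspace(0,6.3,60)
cv2.polylines(a,[np.array([P((-95+26.5*np.cos(q),83+26.5*np.sin(q),90)) for q in t])],0,(0,0,255),1)
c,s=np.cos(.72),np.sin(.72)
cv2.polylines(a,[np.array([P((-95+c*u-s*v,83+s*u+c*v,117)) for u,v in((25,7.5),(25,-7.5),(-25,-7.5),(-25,7.5))])],1,(0,255,0),1)
cv2.imwrite("pics/w2c.png",a)
print(-m["R"].T@m["t"])
E
```

```text
[422.33059837 -16.13421392 423.99994104]
```

View pics/w2c.png

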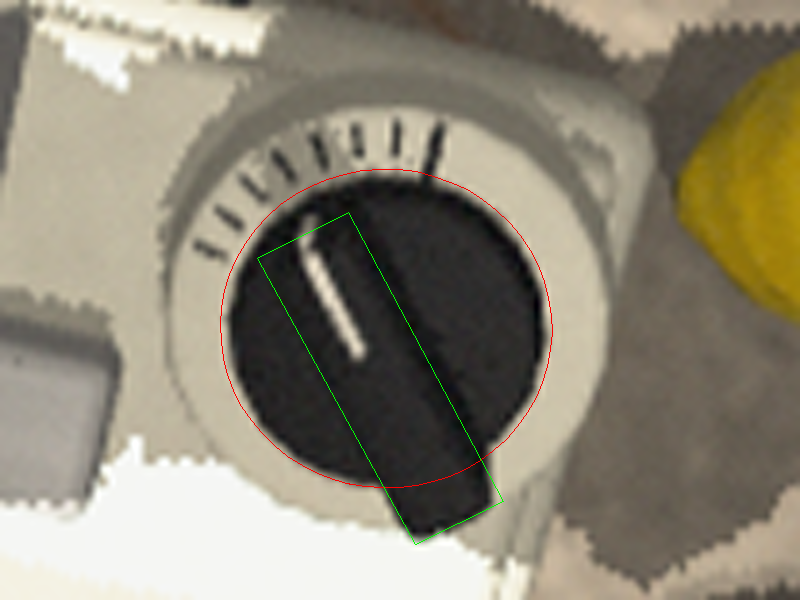

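The predicted skirt and bar outlines fit the picture to within about 2 mm, and the opening is about 0.72. Next I descend over the bar.

Call:
{"name": "carry_out", "arguments": {
  "plan": [
    {"tx": 18,"ty": 2,"tz": -10,"rx": 0,"ry": 0,"rz": 0},
    {"tx": 0,"ty": 0,"tz": -35,"rx": 0,"ry": 0,"rz": 0},
    {"tx": 0,"ty": 0,"tz": -35,"rx": 0,"ry": 0,"rz": 0},
    {"tx": 0,"ty": 0,"tz": -28,"rx": 0,"ry": 0,"rz": 0},
    {"tx": 0,"ty": 0,"tz": -20,"rx": 0,"ry": 0,"rz": 0},
    {"tx": 0,"ty": 0,"tz": 0,"rx": 0,"ry": 0,"rz": 0}
  ]
}}

```text
time: 2.0
tool_pos: [506.5, 26.6, 97.1]
tcp_rot: [3.138, -0.005, -2.639]
contact_force: [-0.4, -0.3, 0.3]
grip_width: 64.5
finger_force: 0.0
```

Call:
{"name": "carry_out", "arguments": {
  "plan": [
    {"tx": 0,"ty": 0,"tz": 0,"rx": 0,"ry": 0,"rz": 0},
    {"tx": 0,"ty": 0,"tz": 0,"rx": 0,"ry": 0,"rz": 0},
    {"tx": 0,"ty": 0,"tz": 0,"rx": 0,"ry": 0,"rz": 0},
    {"tx": 0,"ty": 0,"tz": 0,"rx": 0,"ry": 0,"rz": 0},
    {"tx": 0,"ty": 0,"tz": 0,"rx": 0,"ry": 0,"rz": 0},
    {"tx": 0,"ty": 0,"tz": 0,"rx": 0,"ry": 0,"rz": 0}
  ],
  "gripper": 1
}}

```text
time: 2.6
tool_pos: [509.0, 26.2, 100.1]
tcp_rot: [-3.141, 0.0, -2.638]
contact_force: [-0.3, -0.1, -1.3]
grip_width: 21.1
finger_force: 0.0
```

Call:
{"name": "carry_out", "arguments": {
  "plan": [
    {"tx": 0,"ty": 0,"tz": 0,"rx": 0,"ry": 0,"rz": 0},
    {"tx": 0,"ty": 0,"tz": 0,"rx": 0,"ry": 0,"rz": 0},
    {"tx": 0,"ty": 0,"tz": 0,"rx": 0,"ry": 0,"rz": 0},
    {"tx": 0,"ty": 0,"tz": 0,"rx": 0,"ry": 0,"rz": 0}
  ]
}}

```text
time: 3.0
tool_pos: [508.9, 26.3, 99.8]
tcp_rot: [3.141, -0.0, -2.638]
contact_force: [-0.1, 0.5, -0.9]
grip_width: 0.7
finger_force: 0.0
```

The fingers closed fully on nothing, so I'll look.

```bash
python3 - <<'E'
from h import *
o=show();a=bot.capture("wrist")[:,:,::-1];m=bot.camera_model("wrist")
p=[622.8,-31.6,.26]
print(proj(m,W(p,(-95,83,117))),proj(m,o["tool_pos"]),proj(m,o["tool_pos"]+[0,0,18.8]))
s=bot.capture("side")[:,:,::-1]
L=cv2.resize(a[130:430],(400,214)) if 0 else cv2.resize(a,(400,300))
c=cv2.resize(s[170:290,190:350],(800,600),interpolation=cv2.INTER_CUBIC)
c=cv2.resize(c,(400,300)); a2=cv2.resize(a[200:380,150:390],(400,300)); s2=cv2.resize(s,(400,300))
cv2.imwrite("pics/g1.png",np.vstack([np.hstack([L,a2]),np.hstack([s2,c])]))
E
```

```text
3.0 [508.9  26.3  99.8] [ 3.141 -0.    -2.638] [-0.1   0.4   1.69  0.    1.04 -2.17] [-0.1  0.5 -0.9] 0.6527373977425089
[274.18874635 248.94005275] [277.60633502 239.26892731] [277.63668217 250.42056442]
```

View pics/g1.png

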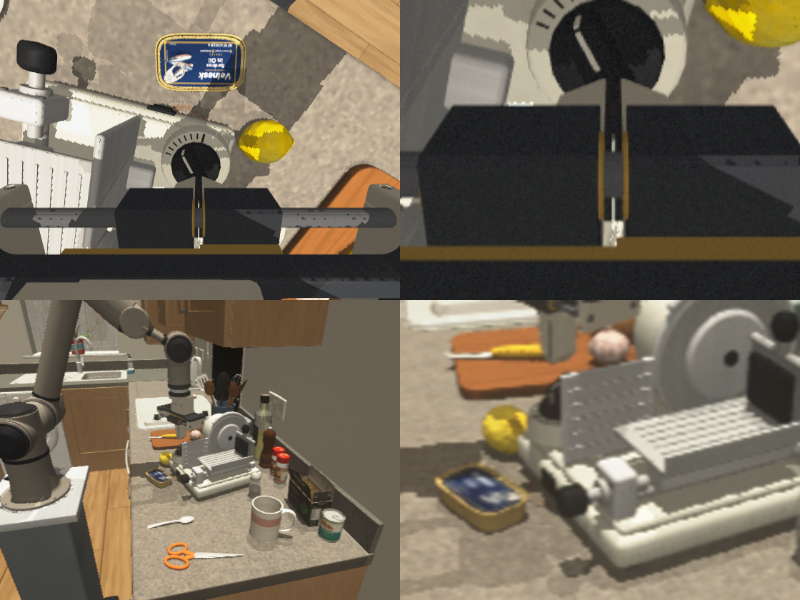

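The gripper is over the knob, yet the fingers are fully shut. I'll check numerically whether the bar has turned and how high it really is, triangulating the white line between the two wrist positions.

```bash
python3 - <<'E'
from h import *
m1=np.load("w2.npy",allow_pickle=True).item()
m2=bot.camera_model("wrist");im2=bot.capture("wrist");cv2.imwrite("pics/raw2.png",im2[:,:,::-1])
im1=cv2.resize(cv2.imread("pics/w2.png")[:,:,::-1],(560,420),interpolation=cv2.INTER_AREA)
p=[622.8,-31.6,.26]
for m,im in((m1,im1),(m2,im2)):
    c=proj(m,W(p,(-95,83,90)));print("skirt pred",c)
    g=cv2.cvtColor(np.ascontiguousarray(im),cv2.COLOR_RGB2GRAY)
    # bright components surrounded by dark, near skirt
    n,l,s,ce=cv2.connectedComponentsWithStats((g>110).astype(np.uint8))
    for i in range(1,n):
        if s[i,4]<400 and np.hypot(*(ce[i]-c))<45:
            yx=np.argwhere(l==i)[:,::-1].astype(float);d=yx-yx.mean(0)
            u,sv,v=np.linalg.svd(d,full_matrices=False);t=d@v[0]
            e=[yx.mean(0)+v[0]*t.min(),yx.mean(0)+v[0]*t.max()]
            print(s[i],np.round(e,1).tolist(),[onz(m,q,117)[:2].round(1).tolist() for q in e])
    n,l,s,ce=cv2.connectedComponentsWithStats((g<60).astype(np.uint8))
    for i in range(1,n):
        if s[i,4]>200 and np.hypot(*(ce[i]-c))<50: print("dark",s[i],ce[i].round(1))
E
```

```text
skirt pred [271.08360966 207.50249116]
[278 174   1   1   1] [[278.0, 174.0], [278.0, 174.0]] [[468.1, 10.1], [468.1, 10.1]]
[259 193   9  18  46] [[258.5, 193.2], [266.8, 210.1]] [[495.4, 2.2], [507.3, 18.3]]
dark [ 249  184   44   52 1478] [271.5 208.5]
skirt pred [274.55288034 233.76886066]
[254 210   4   7  16] [[256.9, 210.0], [254.8, 216.3]] [[492.0, 2.5], [496.2, 3.2]]
[255 219  15  24  82] [[255.8, 219.1], [268.3, 241.8]] [[497.6, 4.6], [507.2, 18.6]]
dark [ 240  188   69  115 3319] [274.6 233.3]
```

```bash
python3 - <<'E'
from h import *
o=show();S=bot.camera_model("side");t=o["tool_pos"]
for dz in(0,19,40,47+19,90):print(dz,proj(S,t+[0,0,dz]))
p=[622.8,-31.6,.26]
print("plate top",proj(S,W(p,(-125,10,157))),"bar top",proj(S,W(p,(-95,83,117))))
s=bot.capture("side");a=cv2.resize(s[150:240,200:320],(800,600),interpolation=cv2.INTER_CUBIC)[:,:,::-1]
w=cv2.imread("pics/raw2.png")[190:300,205:352]
out=np.hstack([cv2.resize(a,(400,600)) if 0 else cv2.resize(a,(400,300)),cv2.resize(w,(400,300),interpolation=cv2.INTER_CUBIC)])
cv2.imwrite("pics/g2.png",out)
E
```

```text
3.15 [508.9  26.2  99.8] [ 3.141 -0.    -2.638] [-0.1   0.4   1.69  0.    1.04 -2.17] [-0.   0.1  0.8] 0.49963947169728645
0 [253.40194802 207.34487484]
19 [253.21025053 200.87556731]
40 [252.99485681 193.60657132]
66 [252.72291995 184.42938683]
90 [252.46658167 175.77861499]
plate top [254.50144784 200.31983816] bar top [253.65447964 201.7826662 ]
```

View pics/g2.png

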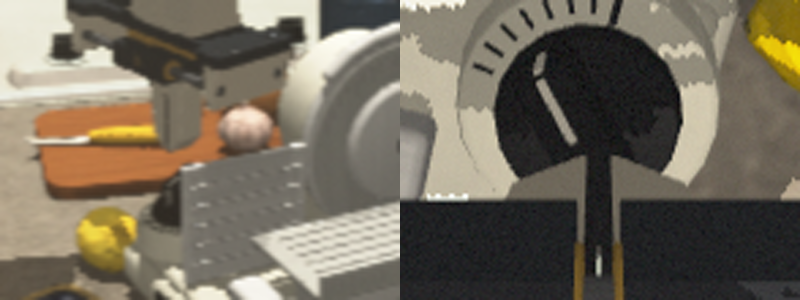

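The side view shows the fingertip bottom at about (252,195) px, which is about 36 mm above the reported TCP, so the fingers closed above the bar. I'll test whether that tip offset already held in the earlier pictures (open, 64 mm) or depends on closure.

```bash
python3 - <<'E'
from h import *
from scipy.spatial.transform import Rotation as Ro
S=bot.camera_model("side")
def tips(m,t,rpy,w,name,dzs=(0,18,36)):
    R=Ro.from_euler("xyz",rpy).as_matrix()
    for dz in dzs:
        print(name,dz,[(proj(m,np.array(t)+R@[ax,sy*w/2,-dz])/.7).round(0).tolist() for sy in(-1,1) for ax in(-9.5,9.5)])
tips(S,[202.6,483.9,187.2],[-3.14,0,2.745],92,"side0")
tips(np.load("w1.npy",allow_pickle=True).item(),[202.6,483.9,187.2],[-3.14,0,2.745],92,"w1")
tips(np.load("w2.npy",allow_pickle=True).item(),[491.5,22.5,227.9],[3.141,0,-2.635],64.3,"w2")
tips(bot.camera_model("wrist"),[508.9,26.2,99.8],[3.141,0,-2.638],.5,"now")
E
```

```text
side0 0 [[197.0, 201.0], [190.0, 201.0], [215.0, 191.0], [208.0, 190.0]]
side0 18 [[196.0, 193.0], [188.0, 193.0], [214.0, 184.0], [207.0, 183.0]]
side0 36 [[195.0, 186.0], [187.0, 185.0], [213.0, 176.0], [206.0, 176.0]]
w1 0 [[303.0, 360.0], [300.0, 323.0], [490.0, 360.0], [492.0, 323.0]]
w1 18 [[294.0, 376.0], [291.0, 337.0], [498.0, 376.0], [501.0, 337.0]]
w1 36 [[285.0, 396.0], [281.0, 353.0], [508.0, 396.0], [511.0, 353.0]]
w2 0 [[331.0, 360.0], [329.0, 323.0], [462.0, 360.0], [464.0, 323.0]]
w2 18 [[325.0, 376.0], [323.0, 337.0], [468.0, 376.0], [470.0, 337.0]]
w2 36 [[319.0, 396.0], [316.0, 354.0], [475.0, 396.0], [477.0, 354.0]]
now 0 [[396.0, 360.0], [396.0, 323.0], [397.0, 360.0], [397.0, 323.0]]
now 18 [[396.0, 376.0], [396.0, 337.0], [397.0, 376.0], [397.0, 337.0]]
now 36 [[396.0, 396.0], [396.0, 354.0], [397.0, 396.0], [397.0, 354.0]]
```

The fingers really end about 37 mm short of the reported TCP. All three wrist pictures and both side pictures agree, whatever the closure. From here on I take true tip z as reported z + 37, which puts the grip on the knob at reported z of about 62. I'll reopen and go down.

Call:
{"name": "carry_out", "arguments": {
  "plan": [
    {"tx": 0,"ty": 0,"tz": 0,"rx": 0,"ry": 0,"rz": 0},
    {"tx": 0,"ty": 0,"tz": 0,"rx": 0,"ry": 0,"rz": 0},
    {"tx": 0,"ty": 0,"tz": 0,"rx": 0,"ry": 0,"rz": 0},
    {"tx": 0,"ty": 0,"tz": 0,"rx": 0,"ry": 0,"rz": 0},
    {"tx": 0,"ty": 0,"tz": 0,"rx": 0,"ry": 0,"rz": 0},
    {"tx": 0,"ty": 0,"tz": 0,"rx": 0,"ry": 0,"rz": 0},
    {"tx": 0,"ty": 0,"tz": 0,"rx": 0,"ry": 0,"rz": 0},
    {"tx": 0,"ty": 0,"tz": 0,"rx": 0,"ry": 0,"rz": 0}
  ],
  "gripper": 0.3
}}

```text
time: 4.0
tool_pos: [508.9, 26.3, 99.8]
tcp_rot: [3.141, 0.0, -2.638]
contact_force: [-0.4, -0.4, 0.4]
grip_width: 59.8
finger_force: 0.0
```

Call:
{"name": "carry_out", "arguments": {
  "plan": [
    {"tx": 1,"ty": -2,"tz": -10,"rx": 0,"ry": 0,"rz": 0},
    {"tx": 0,"ty": 0,"tz": -10,"rx": 0,"ry": 0,"rz": 0},
    {"tx": 0,"ty": 0,"tz": -10,"rx": 0,"ry": 0,"rz": 0},
    {"tx": 0,"ty": 0,"tz": -7,"rx": 0,"ry": 0,"rz": 0},
    {"tx": 0,"ty": 0,"tz": 0,"rx": 0,"ry": 0,"rz": 0}
  ]
}}

```text
time: 4.5
tool_pos: [508.9, 24.3, 61.4]
tcp_rot: [3.14, -0.002, -2.638]
contact_force: [0.9, 0.5, -0.4]
grip_width: 64.0
finger_force: 0.0
```

Call:
{"name": "carry_out", "arguments": {
  "plan": [
    {"tx": 0,"ty": 0,"tz": 0,"rx": 0,"ry": 0,"rz": 0},
    {"tx": 0,"ty": 0,"tz": 0,"rx": 0,"ry": 0,"rz": 0},
    {"tx": 0,"ty": 0,"tz": 0,"rx": 0,"ry": 0,"rz": 0},
    {"tx": 0,"ty": 0,"tz": 0,"rx": 0,"ry": 0,"rz": 0},
    {"tx": 0,"ty": 0,"tz": 0,"rx": 0,"ry": 0,"rz": 0},
    {"tx": 0,"ty": 0,"tz": 0,"rx": 0,"ry": 0,"rz": 0},
    {"tx": 0,"ty": 0,"tz": 0,"rx": 0,"ry": 0,"rz": 0},
    {"tx": 0,"ty": 0,"tz": 0,"rx": 0,"ry": 0,"rz": 0},
    {"tx": 0,"ty": 0,"tz": 0,"rx": 0,"ry": 0,"rz": 0},
    {"tx": 0,"ty": 0,"tz": 0,"rx": 0,"ry": 0,"rz": 0},
    {"tx": 0,"ty": 0,"tz": 0,"rx": 0,"ry": 0,"rz": 0},
    {"tx": 0,"ty": 0,"tz": 0,"rx": 0,"ry": 0,"rz": 0}
  ],
  "gripper": 1
}}

```text
time: 5.7
tool_pos: [510.1, 23.7, 63.0]
tcp_rot: [-3.141, 0.0, -2.638]
contact_force: [0.4, -5.9, 0.9]
grip_width: 15.1
finger_force: 28.9
```

The fingers grip the bar at a width of 15.1 mm. Next I turn it clockwise to the stop.

Call:
{"name": "carry_out", "arguments": {
  "plan": [
    {"tx": 0,"ty": 0,"tz": 0,"rx": 0,"ry": 0,"rz": -0.06},
    {"tx": 0,"ty": 0,"tz": 0,"rx": 0,"ry": 0,"rz": -0.06},
    {"tx": 0,"ty": 0,"tz": 0,"rx": 0,"ry": 0,"rz": -0.06},
    {"tx": 0,"ty": 0,"tz": 0,"rx": 0,"ry": 0,"rz": -0.06},
    {"tx": 0,"ty": 0,"tz": 0,"rx": 0,"ry": 0,"rz": -0.04},
    {"tx": 0,"ty": 0,"tz": 0,"rx": 0,"ry": 0,"rz": 0},
    {"tx": 0,"ty": 0,"tz": 0,"rx": 0,"ry": 0,"rz": 0}
  ]
}}

```text
time: 6.4
tool_pos: [509.7, 24.0, 63.0]
tcp_rot: [-3.141, -0.0, -2.917]
contact_force: [-1.5, -4.0, 3.6]
grip_width: 14.9
finger_force: 29.4
```

```bash
python3 -c "
from h import *
print(show()['moment'])"
```

```text
6.4 [509.7  24.   63. ] [-3.141 -0.    -2.917] [-0.1   0.45  1.73 -0.    0.95 -1.9 ] [-1.5 -4.   3.6] 14.882324589749938
[-0.74989084  0.2285231   0.03769029]
```

Call:
{"name": "carry_out", "arguments": {
  "plan": [
    {"tx": 0,"ty": 0,"tz": 0,"rx": 0,"ry": 0,"rz": -0.03},
    {"tx": 0,"ty": 0,"tz": 0,"rx": 0,"ry": 0,"rz": -0.03},
    {"tx": 0,"ty": 0,"tz": 0,"rx": 0,"ry": 0,"rz": 0},
    {"tx": 0,"ty": 0,"tz": 0,"rx": 0,"ry": 0,"rz": 0}
  ]
}}

```text
time: 6.8
tool_pos: [509.8, 24.0, 63.0]
tcp_rot: [-3.141, -0.0, -2.978]
contact_force: [-1.6, -5.7, 4.7]
grip_width: 15.1
finger_force: 30.7
```

```bash
python3 -c "
from h import *
print(show()['moment'])"
```

```text
6.8 [509.8  24.   63. ] [-3.141 -0.    -2.978] [-0.1   0.45  1.73 -0.    0.95 -1.84] [-1.6 -5.7  4.7] 15.141355243088093
[-0.83534344  0.37774222  0.57640768]
```

The torque about z rose from 0.04 to 0.58 N m, so the knob is at its stop. I'll let go, rise, and move over the release leaning the gripper 0.2 rad to the front so its body clears the gauge plate.

Call:
{"name": "carry_out", "arguments": {
  "plan": [
    {"tx": 0,"ty": 0,"tz": 0,"rx": 0,"ry": 0,"rz": 0},
    {"tx": 0,"ty": 0,"tz": 0,"rx": 0,"ry": 0,"rz": 0},
    {"tx": 0,"ty": 0,"tz": 0,"rx": 0,"ry": 0,"rz": 0},
    {"tx": 0,"ty": 0,"tz": 0,"rx": 0,"ry": 0,"rz": 0},
    {"tx": 0,"ty": 0,"tz": 10,"rx": 0,"ry": 0,"rz": 0},
    {"tx": 0,"ty": 0,"tz": 30,"rx": 0,"ry": 0,"rz": 0},
    {"tx": 0,"ty": 0,"tz": 40,"rx": 0,"ry": 0,"rz": 0},
    {"tx": 0,"ty": 0,"tz": 20,"rx": 0,"ry": 0,"rz": 0}
  ],
  "gripper": 0.3
}}

```text
time: 7.6
tool_pos: [511.2, 24.3, 166.6]
tcp_rot: [-3.141, 0.005, -2.978]
contact_force: [0.5, -0.1, -0.5]
grip_width: 64.1
finger_force: 0.0
```

Call:
{"name": "carry_out", "arguments": {
  "plan": [
    {"tx": -13,"ty": 0,"tz": 0,"rx": 0,"ry": 0,"rz": 0.09},
    {"tx": 0,"ty": -44,"tz": 0,"rx": 0.025,"ry": -0.097,"rz": 0},
    {"tx": 0,"ty": -44,"tz": 0,"rx": 0.025,"ry": -0.097,"rz": 0},
    {"tx": 0,"ty": -44,"tz": 0,"rx": 0,"ry": 0,"rz": 0},
    {"tx": 0,"ty": -44,"tz": 0,"rx": 0,"ry": 0,"rz": 0},
    {"tx": 0,"ty": 0,"tz": -40,"rx": 0,"ry": 0,"rz": 0},
    {"tx": 0,"ty": 0,"tz": 0,"rx": 0,"ry": 0,"rz": 0},
    {"tx": 0,"ty": 0,"tz": 0,"rx": 0,"ry": 0,"rz": 0}
  ]
}}

```text
time: 8.4
tool_pos: [496.5, -151.1, 123.2]
tcp_rot: [3.14, 0.199, -2.889]
contact_force: [1.1, -0.3, 0.8]
grip_width: 64.2
finger_force: 0.0
```

```bash
python3 - <<'E'
from h import *
from scipy.spatial.transform import Rotation as Ro
o=show();m=bot.camera_model("wrist");im=bot.capture("wrist")
R=Ro.from_euler("xyz",o["tcp_rot"]).as_matrix();print(R.round(3))
print("grasp now",(o["tool_pos"]-55.8*R[:,2]).round(1))
p=[622.8,-31.6,.255]
pr=lambda X:tuple(proj(m,W(p,X)).astype(int).tolist())
for X in((-173.5,-85,78),(-147.5,-85,78),(-134,-85,78)):print(X,pr(X))
a=np.ascontiguousarray(im[:,:,::-1])
a=cv2.resize(a,(800,600),interpolation=cv2.INTER_CUBIC)
S=lambda X:tuple((proj(m,W(p,X))/.7).astype(int).tolist())
t=np.linspace(0,6.3,40)
for x,r in((-173.5,15),(-147.5,15),(-134,13.5)):cv2.polylines(a,[np.array([S((x,-85+r*np.cos(q),78+r*np.sin(q))) for q in t])],0,(0,0,255),1)
cv2.polylines(a,[np.array([S((-95+u,83+v,117)) for u,v in((25,7.5),(25,-7.5),(-25,-7.5),(-25,7.5))])],1,(0,255,0),1)
cv2.imwrite("pics/w3.png",a)
E
```

```text
8.4 [ 496.5 -151.1  123.2] [ 3.14   0.199 -2.889] [-0.54  0.3   1.8   0.18  0.91 -2.47] [ 1.1 -0.3  0.8] 64.17588278056711
[[-0.949 -0.251  0.191]
 [-0.245  0.968  0.051]
 [-0.198  0.001 -0.98 ]]
grasp now [ 485.9 -154.   177.9]
(-173.5, -85, 78) (275, 185)
(-147.5, -85, 78) (275, 214)
(-134, -85, 78) (276, 228)
```

View pics/w3.png

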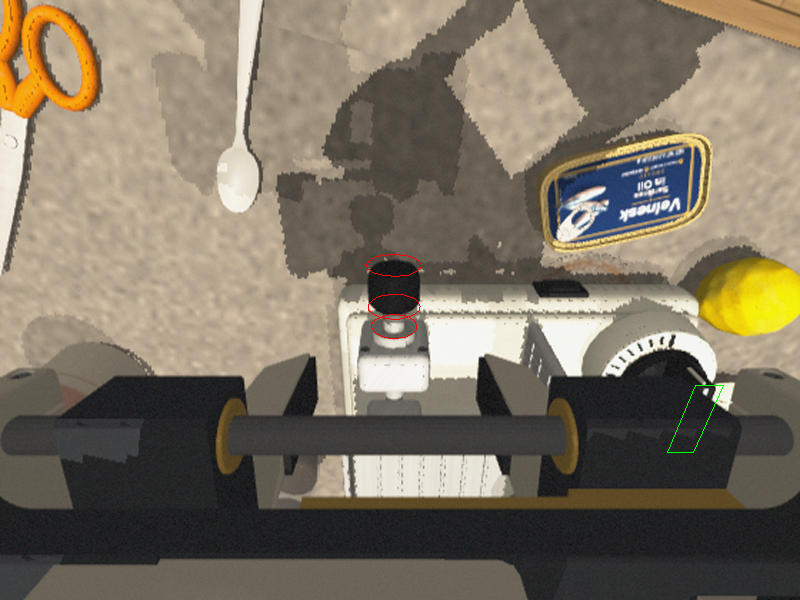

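The overlay fits the release knob, which spans (368–420, 262–316), to within about 3 mm. That was my tenth picture, so I'll check the thickness knob numerically from the top camera while going down.

```bash
python3 - <<'E'
from h import *
T=bot.camera_model("top");g=cv2.cvtColor(bot.capture("top"),cv2.COLOR_RGB2GRAY)
p=[622.8,-31.6,.26];c=W(p,(-95,83,117));u=proj(T,c)
G=cv2.resize(g,None,fx=4,fy=4,interpolation=cv2.INTER_CUBIC)
best=[]
for a in np.arange(-.6,1.5,.05):
    v=[]
    for r in np.linspace(8,20,9):
        X=W([c[0],c[1],p[2]+a],(-r,0,117));q=proj(T,X)*4;v.append(int(G[int(q[1]),int(q[0])]))
    best.append((round(float(np.mean(v))),round(float(a),2)))
print(sorted(best)[::-1][:8],u)
E
```

```text
[(224, 0.0), (219, 0.05), (218, -0.05), (208, 0.1), (191, -0.1), (174, 0.15), (157, -0.15), (130, 0.2)] [257.42125134 233.54738079]
```

Call:
{"name": "carry_out", "arguments": {
  "plan": [
    {"tx": 0,"ty": -1,"tz": -30,"rx": 0,"ry": 0,"rz": 0},
    {"tx": 0,"ty": 0,"tz": -30,"rx": 0,"ry": 0,"rz": 0},
    {"tx": 0,"ty": 0,"tz": -24,"rx": 0,"ry": 0,"rz": 0},
    {"tx": 0,"ty": 0,"tz": -15,"rx": 0,"ry": 0,"rz": 0},
    {"tx": 0,"ty": 0,"tz": 0,"rx": 0,"ry": 0,"rz": 0},
    {"tx": 0,"ty": 0,"tz": 0,"rx": 0,"ry": 0,"rz": 0}
  ]
}}

```text
time: 9.1
tool_pos: [498.0, -152.6, 25.2]
tcp_rot: [-3.14, 0.202, -2.887]
contact_force: [0.1, 0.2, 0.7]
grip_width: 64.3
finger_force: 0.0
```

The knob reads 0.0 and nothing was touched on the way down. I close on the release.

Call:
{"name": "carry_out", "arguments": {
  "plan": [
    {"tx": 0,"ty": 0,"tz": 0,"rx": 0,"ry": 0,"rz": 0},
    {"tx": 0,"ty": 0,"tz": 0,"rx": 0,"ry": 0,"rz": 0},
    {"tx": 0,"ty": 0,"tz": 0,"rx": 0,"ry": 0,"rz": 0},
    {"tx": 0,"ty": 0,"tz": 0,"rx": 0,"ry": 0,"rz": 0},
    {"tx": 0,"ty": 0,"tz": 0,"rx": 0,"ry": 0,"rz": 0},
    {"tx": 0,"ty": 0,"tz": 0,"rx": 0,"ry": 0,"rz": 0},
    {"tx": 0,"ty": 0,"tz": 0,"rx": 0,"ry": 0,"rz": 0},
    {"tx": 0,"ty": 0,"tz": 0,"rx": 0,"ry": 0,"rz": 0},
    {"tx": 0,"ty": 0,"tz": 0,"rx": 0,"ry": 0,"rz": 0},
    {"tx": 0,"ty": 0,"tz": 0,"rx": 0,"ry": 0,"rz": 0}
  ],
  "gripper": 1
}}

```text
time: 10.1
tool_pos: [497.0, -152.8, 24.0]
tcp_rot: [-3.141, 0.2, -2.888]
contact_force: [-0.7, 1.2, 4.2]
grip_width: 28.2
finger_force: 30.0
```

The width is 28 mm at 30 N, so it is held. I pull in stages along the slicer's -x, watching the spring force.

Call:
{"name": "carry_out", "arguments": {
  "plan": [
    {"tx": -2.9,"ty": -0.75,"tz": 0,"rx": 0,"ry": 0,"rz": 0},
    {"tx": -2.9,"ty": -0.75,"tz": 0,"rx": 0,"ry": 0,"rz": 0},
    {"tx": -2.9,"ty": -0.75,"tz": 0,"rx": 0,"ry": 0,"rz": 0},
    {"tx": -2.9,"ty": -0.75,"tz": 0,"rx": 0,"ry": 0,"rz": 0},
    {"tx": 0,"ty": 0,"tz": 0,"rx": 0,"ry": 0,"rz": 0},
    {"tx": 0,"ty": 0,"tz": 0,"rx": 0,"ry": 0,"rz": 0}
  ]
}}

```text
time: 10.7
tool_pos: [486.5, -155.6, 24.1]
tcp_rot: [-3.141, 0.203, -2.889]
contact_force: [7.0, 3.8, -1.3]
grip_width: 28.4
finger_force: 30.0
```

```bash
cat > meas.py <<'E'
from h import *
# release displacement: dark knob's near-axis profile in side and top views
p=[622.8,-31.6,.258];o=show()
for n in("side","top"):
    m=bot.camera_model(n);g=cv2.cvtColor(bot.capture(n),cv2.COLOR_RGB2GRAY)
    z=82 if n=="side" else 78
    print(n,[(int(x),int(g[tuple(np.round(proj(m,W(p,(x,-85,78)))[::-1]).astype(int))])) for x in range(-204,-120,3)])
E
python3 meas.py
```

```text
10.7 [ 486.5 -155.6   24.1] [-3.141  0.203 -2.889] [-0.56  0.44  1.94  0.25  0.64 -2.58] [ 7.   3.8 -1.3] 28.35630715640831
side [(-204, 148), (-201, 176), (-198, 171), (-195, 172), (-192, 137), (-189, 121), (-186, 125), (-183, 100), (-180, 70), (-177, 66), (-174, 84), (-171, 108), (-168, 124), (-165, 125), (-162, 125), (-159, 125), (-156, 125), (-153, 125), (-150, 126), (-147, 125), (-144, 125), (-141, 125), (-138, 125), (-135, 126), (-132, 125), (-129, 126), (-126, 127), (-123, 126)]
top [(-204, 72), (-201, 59), (-198, 62), (-195, 75), (-192, 69), (-189, 64), (-186, 64), (-183, 65), (-180, 60), (-177, 56), (-174, 54), (-171, 60), (-168, 106), (-165, 56), (-162, 68), (-159, 89), (-156, 94), (-153, 201), (-150, 255), (-147, 250), (-144, 247), (-141, 251), (-138, 250), (-135, 247), (-132, 233), (-129, 238), (-126, 192), (-123, 252)]
```

The tool has moved 10.9 mm and the force is 7.7 N, which fits the spring (about 8 N), so there is no slip. I pull another 12 mm.

Call:
{"name": "carry_out", "arguments": {
  "plan": [
    {"tx": -2.9,"ty": -0.75,"tz": 0,"rx": 0,"ry": 0,"rz": 0},
    {"tx": -2.9,"ty": -0.75,"tz": 0,"rx": 0,"ry": 0,"rz": 0},
    {"tx": -2.9,"ty": -0.75,"tz": 0,"rx": 0,"ry": 0,"rz": 0},
    {"tx": -2.9,"ty": -0.75,"tz": 0,"rx": 0,"ry": 0,"rz": 0},
    {"tx": 0,"ty": 0,"tz": 0,"rx": 0,"ry": 0,"rz": 0},
    {"tx": 0,"ty": 0,"tz": 0,"rx": 0,"ry": 0,"rz": 0},
    {"tx": 0,"ty": 0,"tz": 0,"rx": 0,"ry": 0,"rz": 0},
    {"tx": 0,"ty": 0,"tz": 0,"rx": 0,"ry": 0,"rz": 0}
  ]
}}

```text
time: 11.6
tool_pos: [475.3, -158.5, 24.1]
tcp_rot: [-3.141, 0.203, -2.889]
contact_force: [10.0, 5.8, -2.5]
grip_width: 28.3
finger_force: 30.0
```

```bash
python3 meas.py
```

```text
11.6 [ 475.3 -158.5   24.1] [-3.141  0.203 -2.889] [-0.58  0.43  1.96  0.26  0.63 -2.61] [10.   5.8 -2.5] 28.295153397593804
side [(-204, 105), (-201, 121), (-198, 122), (-195, 83), (-192, 69), (-189, 70), (-186, 96), (-183, 125), (-180, 124), (-177, 124), (-174, 125), (-171, 124), (-168, 125), (-165, 124), (-162, 125), (-159, 124), (-156, 125), (-153, 125), (-150, 125), (-147, 125), (-144, 126), (-141, 125), (-138, 125), (-135, 126), (-132, 124), (-129, 122), (-126, 122), (-123, 125)]
top [(-204, 63), (-201, 63), (-198, 57), (-195, 56), (-192, 52), (-189, 51), (-186, 53), (-183, 101), (-180, 164), (-177, 64), (-174, 57), (-171, 92), (-168, 165), (-165, 255), (-162, 251), (-159, 250), (-156, 247), (-153, 245), (-150, 250), (-147, 249), (-144, 252), (-141, 251), (-138, 68), (-135, 120), (-132, 234), (-129, 239), (-126, 194), (-123, 252)]
```

The tool has moved 22.4 mm against an 11 N spring. The top view shows the dark ring at slicer x of about -138, just outside the collar face at -134. I hand it in.

```bash
python3 -c "
from plant import bot
print(bot.close_job())"
```

```text
the job is handed in; nothing more can be done
None
```

The thickness knob is at its zero stop and the release is held about 22 mm out, with the first ring just clear of the collar, and the job is handed in (no verdict came back); the fingers really end about 37 mm short of the reported TCP, which made my first grip on the knob close on air before I allowed for it.

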